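# Free the hanging link with the spring-bar fork

## Task

The steel link hangs on the spring bar between the two lugs of the bracket. Take the two-pronged fork (not the plain blade), straddle the bar between the lugs and the brass collar, and push the collar sideways against its spring until the link drops free onto the bracket's board. Let the bar spring home again and stand the fork upright on the open bench; leave the plain blade where it stands and keep the fingers off the bar and collar.

Things in the scene. Friction and masses are not known exactly. Their poses are not given: they have to be found in the camera images.
- bracket: Fixed wooden board, x -75 to +75, y -60 to +150 mm in its frame, floor 8 mm high, rim 22 mm high. Origin: at bench level midway between its two dark steel lugs; y runs along the spring bar, from the lugs to the collar; z up. Lugs: 36 mm wide, y = -22 to -10 and +10 to +22 mm, tops 118 mm high. Spring barrel on a post: y = +118 to +144 mm, top 116 mm high.
- link: Loose flat steel link, 36 x 14 mm, 50 mm high, 90 g, with a square 18 mm eye. Origin: centre of the eye (18 mm below its top, 32 mm above its foot); y axis through the eye, z up. It hangs on the bar between the lugs, eye centre about 95 mm and foot about 63 mm above the bench.
- fork: Loose forked tool standing on its prongs, 110 mm high, 220 g. Origin: centre of its underside, z up. Pale wooden handle from 60 to 110 mm up, 34 mm in its x, 26 mm in its y (grip across y). Below it a steel fork, 50 mm wide in x, 22 mm thick in y: two prongs 15 mm wide, between them a slot 20 mm wide and 45 mm high, open below and through along y.
- plain_blade: Bystander: loose tool with the same handle and height, but a solid steel blade, 30 mm wide in x, 22 mm thick, without a slot. Origin: centre of its underside, z up.
- spring_bar: 8 mm steel rod lying along the bracket's y, axis 100 mm high at x = 0, with a brass collar disc 44 mm across, 8 mm thick. Origin: on the axis, in the collar face that looks to the lugs (bracket y = +68 mm at home). It slides only to +y, 40 mm at most; the spring resists with 2.4 N at home, 4.8 N at 40 mm and returns it.
- bare_bar (a point): Fixed point of the bracket on the spring bar's axis, 100 mm above the bench, halfway along the 46 mm of bare rod between the nearer lug and the collar at home (bracket y = +45 mm): here the fork goes over the bar from above. The rod's tip reaches to bracket y = -16 mm at home; the link comes off once the bar has moved 20 to 30 mm.
Things that resemble listed ones, but are neither listed nor needed, are in the scene too. What is shaped like the link but orange or red is not meant.

How it is judged:
By the outcome, as a careful person would: the job done as asked, in the order asked, and still so for the second after the job is handed in, with the robot touching nothing.
It also fails if it takes over 48 s, if anything falls off the work surface, if the arm or the gripper's body presses on something with over 40 N, if the wrist force passes 120 N, or if a joint passes its speed limit or range.

## Robot

A 6-joint arm with a two-finger parallel gripper is mounted at the origin on a cart in front of the work surface, level with it; the furniture and walls round the work are solid. World frame = base frame: x ahead of the robot, y to its left, z up, the work surface at z = 0. Lengths are in m, angles in degrees, forces in N, time in s.
With the tool pointing down it reaches from about 0.4 to 0.825 m from the base axis. Payload 7 kg.
Tool frame: the origin (TCP) lies on the centre line of the jaws, within the pads' length; the fingertips stand 8 mm ahead of it and the grasp point (between the pads) lies 11 mm behind it; z points along the fingers, y is the line along which they close (so a half turn about z gives the same grasp; the last joint's range is limited). The gripper opens to 88 mm and grips with 3 to 60 N. Pads are 19 mm wide; open, the fingers measure 130 mm over their backs; the gripper's body (78 mm by 193 mm) begins 47 mm behind the grasp point.
Start: joints at [-49.326, 20.546, 0.682, 0, -70.136, -16.507], TCP at [0.276, -0.616, 0.235] pointing down, gripper open.
Joint ranges: [-176.03, 176.03], [-82.01, 121.73], [-58.28, 71.71], [-173.87, 95.51], [-174.79, -0.11], [-173.66, 173.66]. Speed limits (degrees/s): [136.94, 136.94, 172.46, 180, 180, 180].

## Interface

Orientations are given as [roll, pitch, yaw] about the fixed x, y, z axes, in that order (R = Rz(yaw) Ry(pitch) Rx(roll)).
In Python, from plant import telemetry, viewer, close_job, models gives the robot as it stands.
- The arm moves only by the shell command python3 -m handwheel 'ROWS' [FORCE]. ROWS is JSON, a list of rows, each an object with "grip": the closure, from -1 (fully open) to 1 (shut); "travel": the shift along the tool's x, y, z as a fraction of full scale, a list of three; "spin": the turn about the tool's z as a fraction of full scale. A call has 1 to 8 rows; each row shifts and turns the commanded pose from where the row before left it, along the tool's axes as they then stand; what a row does not reach is not made up. Full scale, the value 1, is 0.025 m for a shift and 5 degrees for a turn. A row lasts 1/8 s, in which the tool goes at most 62.5 mm and 10.7 degrees, less where a joint would pass 70% of its speed; a pose out of reach is approached as far as the arm can. A call with a number of a shift or a turn outside -1 to 1 is refused whole. A call with a gripper value outside its range is refused whole. The fingers move at their own pace and stop on an object; FORCE is the grip in N (left out, the last holds). Time passes only in rows, so rows that do not move let the fingers close. It gives the time, the measured TCP pose, the force, the opening and the grip force at its end, in the units of the state.
- telemetry.get_state(): the state, without advancing time (a new reading comes with each control period).
- viewer.capture(name): name is "side" or "top" or "wrist"; returns the picture (480x640x3 uint8, red, green, blue); there is no depth.
- viewer.calibration(name): a dict with "fx", "fy", "cx", "cy" (pixels), "T" (4x4, takes a point from camera to world coordinates); the wrist camera has in their place "T_tool_cam" (4x4, takes a point from camera to tool coordinates, whose origin is the TCP and whose axes are the flange's). Camera axes: x right, y down, z forward; pixel columns grow to the right and rows downward; lengths in m; the calibration is good to about 2 mm. A picture is of the moment at which its call begins: read the wrist's pose just before it. calibration takes no time and is no camera call.
- close_job(): hands the job in; it is judged then, once.
Trained networks look in the newest picture that a camera, given by its name, has taken for a name from the list of things; names that differ only in an ending like _2 or _b are one class to them, and where a whole thing is asked for, a point or a joint stands for the part that bears it (a point fixed in the world has none). Each returns a list of dicts, best first, with "p" (0 to 1); they miss things now and then, are a little off and sometimes report something else, mostly with a low value. They report only what shows in the picture. A call takes as long as a camera call. They do not tell look-alikes from the thing itself.
- models.find_in(camera, thing): "position" ([column, row] in pixels, amid what is visible of it).
The state is a dict: "time_s": time; "joints": joint angles; "qd": joint speeds; "joint_torque": joint torques, N m; "tcp_pos": TCP position; "eef_rot": TCP orientation; "contact_force": force on the tool from outside, world axes, zero at the start; "moment": the same for the moment, N m; "gripper_width": finger opening in m; "gripper_force": force on a finger pad.
Only numpy, scipy, OpenCV 4.12 (cv2) and the standard library are available. Lean on these libraries where they do the work, as an engineer would, in place of code of your own. Each camera call takes 0.05 s, during which the arm holds its last target. There are 200 camera calls.

## Working session

There is one attempt and no reset: what is moved stays moved. The work goes in short steps, Python scripts to look and compute and a shell command to move; the robot and the scene stay as the last step left them, time stands still between calls to the robot, and variables do not carry over. Pictures are saved under pics/ and viewed, at most 10 in all, crops included, and the job is handed in when it is done.

```bash
mkdir -p pics; ls
cat > h.py <<'E'
import numpy as np, cv2
from plant import telemetry, viewer, models
def snap(cam,name=None):
    im=viewer.capture(cam)
    if name: cv2.imwrite(f'pics/{name}.png',im[:,:,::-1])
    return im
E
python3 - <<'E'
from h import *
s=telemetry.get_state(); print(s)
for c in('top','side'):
    snap(c,c+'0'); k=viewer.calibration(c); print(c,k)
    for t in('bracket','link','fork','plain_blade','spring_bar'):
        print(t,[(np.round(d['position']).tolist(),round(d['p'],2)) for d in models.find_in(c,t)])
print(viewer.calibration('wrist'))
E
```

```text
pics
{'time_s': 0.0, 'joints': array([-4.93262284e+01,  2.05902467e+01,  6.31939387e-01, -2.30348940e-02,
       -7.01354068e+01, -1.65082902e+01]), 'qd': array([-0.03640055,  0.00932736, -0.0099976 , -0.01333223, -0.13641122,
       -0.06033042]), 'joint_torque': array([-1.19537628e-03, -5.82718670e+01,  2.93055439e+01,  6.99739069e+00,
        6.70002846e-03, -2.31056301e-04]), 'tcp_pos': array([ 0.27612451, -0.6153911 ,  0.23361299]), 'eef_rot': array([ 1.79903995e+02, -5.87070829e-03, -1.55842359e+02]), 'contact_force': array([-0.8394002 , -0.28270991,  0.4898354 ]), 'moment': array([-0.04023144,  0.00624127, -0.00297289]), 'gripper_force': 0.0, 'gripper_width': 0.08757846718221969}
top {'fx': 482.44471227365096, 'fy': 482.44471227365096, 'cx': 318.7383432454498, 'cy': 238.67156731292891, 'T': array([[ 0.00584069, -0.98899239,  0.14785108,  0.36818918],
       [-0.99997074, -0.00504607,  0.005749  , -0.04410465],
       [-0.00493965, -0.14788034, -0.98899293,  1.11755973],
       [ 0.        ,  0.        ,  0.        ,  1.        ]])}
bracket []
link [([476.0, 231.0], 0.75), ([40
[... 524 characters left out ...]
])}
bracket [([348.0, 323.0], 0.75)]
link [([349.0, 303.0], 0.68), ([272.0, 341.0], 0.66), ([348.0, 406.0], 0.56)]
fork [([332.0, 196.0], 0.92), ([348.0, 325.0], 0.7)]
plain_blade [([290.0, 177.0], 0.87)]
spring_bar [([350.0, 281.0], 0.86)]
{'fx': 355.16880386122324, 'fy': 355.16880386122324, 'cx': 325.9438291189137, 'cy': 243.52337608820264, 'T_tool_cam': array([[-1.99088650e-04, -9.62760444e-01, -2.70355852e-01,
         7.28538004e-02],
       [ 9.99999855e-01, -5.64826928e-05, -5.35254988e-04,
        -2.78332564e-04],
       [ 5.00051904e-04, -2.70355920e-01,  9.62760316e-01,
        -1.51256073e-01],
       [ 0.00000000e+00,  0.00000000e+00,  0.00000000e+00,
         1.00000000e+00]])}
```

View pics/top0.png

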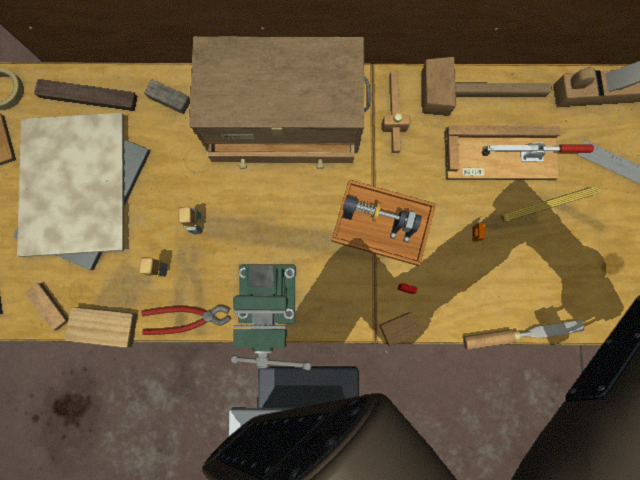

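View pics/side0.png

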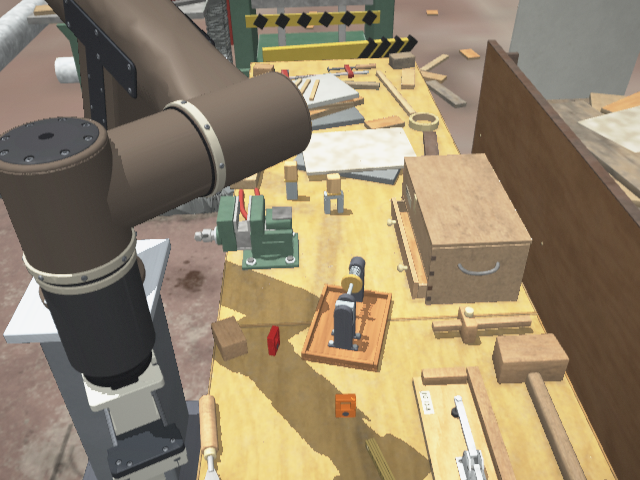

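Top view: bracket tray at about (384,222), with lugs at (408,222), collar at (376,211) and barrel at (350,207). Handled tools stand at (188,217) and (151,266). Red and orange link-like decoys are at (407,288) and (480,231).
Side view: the tool at (334,195) has two prongs with a gap, and the tool at (291,180) looks solid.

Candidates for the fork are side (334,195)/top (190,218), which is slotted, and side (291,180)/top (153,266), which is solid. I choose the first and check it in a close crop.

Run:
```python
import cv2,numpy as np
t=cv2.imread('pics/top0.png');s=cv2.imread('pics/side0.png')
def c(im,x,y,w,h): return cv2.resize(im[y:y+h,x:x+w],(400,300),interpolation=cv2.INTER_CUBIC)
m=np.vstack([np.hstack([c(t,130,195,100,75),c(s,270,150,100,75)]),np.hstack([c(t,325,170,120,90),c(s,290,250,120,90)])])
cv2.imwrite('pics/mos.png',m)
```

```text
(no output)
```

View pics/mos.png

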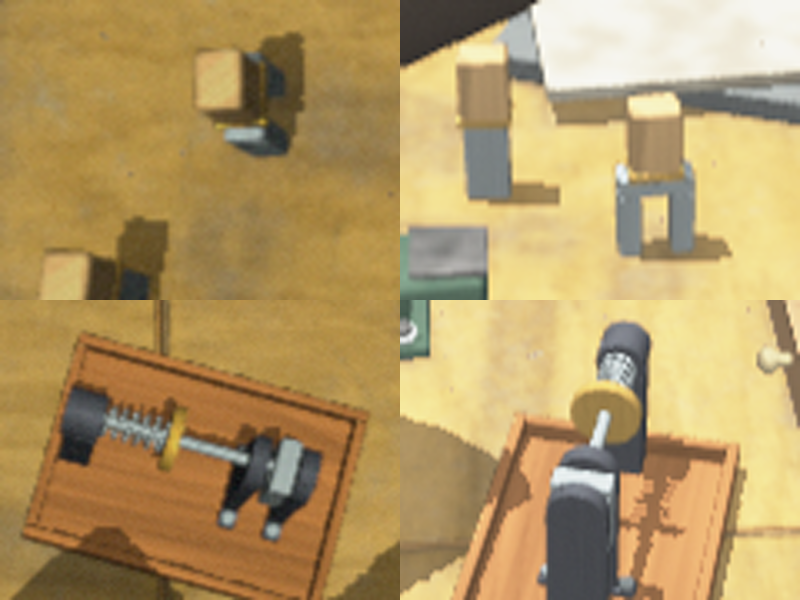

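The crop confirms the slotted tool is the fork. The link is bright steel, between the dark lugs.

```bash
cat >> h.py <<'E'
def ray(cam,p,T=None):
    k=viewer.calibration(cam); T=k['T'] if T is None else T
    d=T[:3,:3]@[(p[0]-k['cx'])/k['fx'],(p[1]-k['cy'])/k['fy'],1]
    return T[:3,3],d/np.linalg.norm(d)
def plane(cam,p,z,T=None):
    o,d=ray(cam,p,T); return o+d*(z-o[2])/d[2]
def tri(rays):
    A=sum(np.eye(3)-np.outer(d,d) for o,d in rays); b=sum((np.eye(3)-np.outer(d,d))@o for o,d in rays)
    X=np.linalg.solve(A,b); return X,[np.linalg.norm(np.cross(X-o,d))*1e3 for o,d in rays]
def wT():
    from scipy.spatial.transform import Rotation as R
    s=telemetry.get_state(); T=np.eye(4); T[:3,:3]=R.from_euler('xyz',s['eef_rot'],degrees=True).as_matrix(); T[:3,3]=s['tcp_pos']
    return T@viewer.calibration('wrist')['T_tool_cam']
E
python3 - <<'E'
from h import *
np.set_printoptions(precision=4,suppress=True)
t=lambda x,y:(130+x/4-.5,195+y/4-.5)
s=lambda x,y:(270+(x-400)/4-.5,150+y/4-.5)
tb=lambda x,y:(325+x*.3-.5,170+(y-300)*.3-.5)
sb=lambda x,y:(290+(x-400)*.3-.5,250+(y-300)*.3-.5)
print('fork top',tri([ray('top',t(221,80)),ray('side',s(652,106))]))
print('blade top',tri([ray('top',t(65,272)),ray('side',s(482,55))]))
for q in((197,50),(243,47),(246,106),(200,112)): print('forktop corner',plane('top',t(*q),.11))
for q in((617,253),(641,256),(672,250),(694,247)): print('prong foot',plane('side',s(*q),0))
R=[plane('top',tb(*q),.022) for q in((80,333),(370,410),(22,535))]
print('rim',R)
e=R[0]-R[1]; print('yaw', np.degrees(np.arctan2(-e[0],e[1])),np.linalg.norm(e), np.linalg.norm(R[0]-R[2]))
S=[plane('side',sb(*q),.022) for q in((518,414),(740,447))]; print('rim side',S)
print('collar',tri([ray('top',tb(173,438)),ray('side',sb(606,413))]))
print('bar top end/colr',plane('top',tb(240,457),.1),plane('top',tb(180,440),.1),plane('top',tb(100,420),.1))
E
```

```text
fork top (array([0.5689, 0.247 , 0.1118]), [np.float64(0.14681070186668896), np.float64(0.14681070186684342)])
blade top (array([0.4636, 0.324 , 0.1109]), [np.float64(2.6313447796528897), np.float64(2.631344779653017)])
forktop corner [0.5857 0.2611 0.11  ]
forktop corner [0.5874 0.2366 0.11  ]
forktop corner [0.5554 0.2336 0.11  ]
forktop corner [0.5521 0.2579 0.11  ]
prong foot [0.5448 0.2475 0.    ]
prong foot [0.5605 0.2428 0.    ]
prong foot [0.5815 0.2484 0.    ]
prong foot [0.5963 0.2509 0.    ]
rim [array([ 0.6725, -0.1065,  0.022 ]), array([ 0.6182, -0.308 ,  0.022 ]), array([ 0.529 , -0.0661,  0.022 ])]
yaw -15.07518610782921 0.20872039100415749 0.14900748244946008
rim side [array([ 0.5316, -0.0664,  0.022 ]), array([ 0.6738, -0.109 ,  0.022 ])]
collar (array([ 0.581 , -0.1616,  0.1015]), [np.float64(0.0546506376384859), np.float64(0.05465063763837639)])
bar top end/colr [ 0.569  -0.2048  0.1   ] [ 0.58   -0.1663  0.1   ] [ 0.5929 -0.1148  0.1   ]
```

```bash
python3 -m handwheel '[{"grip":-1,"travel":[-0.9,1,0],"spin":0},{"grip":-1,"travel":[-0.9,1,0],"spin":0},{"grip":-1,"travel":[-0.9,1,0],"spin":0},{"grip":-1,"travel":[-0.9,1,0],"spin":0},{"grip":-1,"travel":[-0.9,1,0],"spin":0},{"grip":-1,"travel":[-0.9,1,0],"spin":0},{"grip":-1,"travel":[-0.9,1,0],"spin":0},{"grip":-1,"travel":[-0.9,1,0],"spin":0}]'; python3 -m handwheel '[{"grip":-1,"travel":[-0.9,1,0],"spin":0},{"grip":-1,"travel":[-0.9,1,0],"spin":0},{"grip":-1,"travel":[-0.9,1,0],"spin":0},{"grip":-1,"travel":[-0.9,1,0],"spin":0},{"grip":-1,"travel":[0,0,0],"spin":0},{"grip":-1,"travel":[0,0,0],"spin":0}]'
python3 - <<'E'
from h import *
T=wT(); snap('wrist','w1'); np.save('T1.npy',T)
for t in('spring_bar','link','bracket','bare_bar'): print(t,models.find_in('wrist',t)[:3])
E
```

```text
time_s: 1.6
tcp_pos: [0.3589, -0.3587, 0.2348]
eef_rot: [-180.0, 0.0, -155.8]
contact_force: [1.4, 0.6, -0.3]
gripper_width: 0.0873
gripper_force: 0.0
time_s: 2.35
tcp_pos: [0.3999, -0.2317, 0.2348]
eef_rot: [-180.0, 0.0, -155.8]
contact_force: [-0.7, -0.3, -0.2]
gripper_width: 0.0876
gripper_force: 0.0
spring_bar []
link [{'position': [128.6, 270.1], 'p': 0.88}, {'position': [265.6, 376.8], 'p': 0.87}, {'position': [310.4, 231.0], 'p': 0.78}]
bracket [{'position': [290.6, 356.2], 'p': 0.78}]
bare_bar [{'position': [289.1, 357.0], 'p': 0.95}]
```

Run:
```python
from h import *
T=np.load('T1.npy')
print(plane('wrist',(289.1,357.0),.1,T))
im=cv2.imread('pics/w1.png'); k=viewer.calibration('wrist'); Ti=np.linalg.inv(T)
a=np.radians(-15.5); o=np.array([.5616,-.2316]); X=np.array([np.cos(a),np.sin(a)]);Y=np.array([-np.sin(a),np.cos(a)])
for i,(x,y,z) in enumerate([(0,.045,.1),(0,.068,.1),(0,.022,.1),(-.018,.022,.118),(.018,.022,.118),(75e-3,.15,.022),(-75e-3,.15,.022),(-.075,-.06,.022)]):
    p=Ti@[*(o+x*X+y*Y),z,1]; u=(k['fx']*p[0]/p[2]+k['cx'],k['fy']*p[1]/p[2]+k['cy']); print(np.round(u)); cv2.circle(im,tuple(int(v) for v in u),2,(0,255,0),-1)
cv2.imwrite('pics/w1m.png',im)
```

```text
[ 0.51962486 -0.21548641  0.1       ]
[294. 412.]
[312. 424.]
[275. 399.]
[284. 400.]
[260. 425.]
[327. 449.]
[408. 371.]
[267. 263.]
```

View pics/w1m.png

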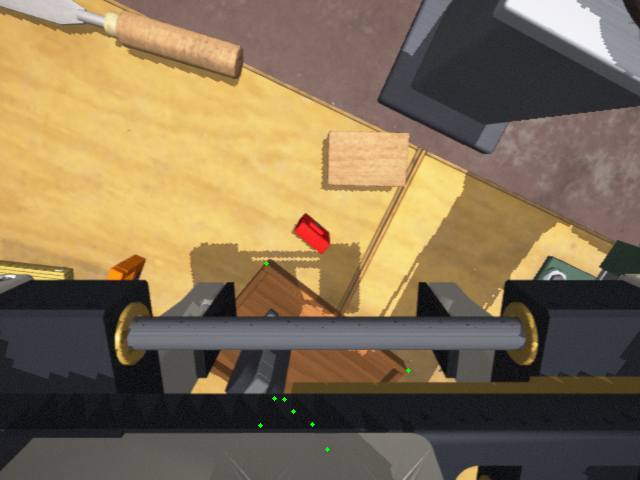

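The wrist picture shows the tray corners exactly at my projected points (267,263) and (408,371), so the bracket pose is confirmed. The bar itself is hidden behind the gripper. I move on to above the fork.

```bash
python3 -m handwheel '[{"grip":-1,"travel":[-0.93,0.98,0],"spin":0},{"grip":-1,"travel":[-0.93,0.98,0],"spin":0},{"grip":-1,"travel":[-0.93,0.98,0],"spin":0},{"grip":-1,"travel":[-0.93,0.98,0],"spin":0},{"grip":-1,"travel":[-0.93,0.98,0],"spin":0},{"grip":-1,"travel":[-0.93,0.98,0],"spin":0},{"grip":-1,"travel":[-0.93,0.98,0],"spin":0},{"grip":-1,"travel":[-0.93,0.98,0],"spin":0}]'; python3 -m handwheel '[{"grip":-1,"travel":[-0.93,0.98,0],"spin":0},{"grip":-1,"travel":[-0.93,0.98,0],"spin":0},{"grip":-1,"travel":[-0.93,0.98,0],"spin":0},{"grip":-1,"travel":[-0.93,0.98,0],"spin":0}]';  python3 -m handwheel '[{"grip":-1,"travel":[0,0,0],"spin":0.96},{"grip":-1,"travel":[0,0,0],"spin":0.96},{"grip":-1,"travel":[0,0,0],"spin":0.96},{"grip":-1,"travel":[0,0,0],"spin":0.96},{"grip":-1,"travel":[0,0,0],"spin":0},{"grip":-1,"travel":[0,0,0],"spin":0}]'
python3 - <<'E'
from h import *
T=wT(); im=snap('wrist','w2'); np.save('T2.npy',T)
for t in('fork','plain_blade'): print(t,models.find_in('wrist',t)[:3])
k=viewer.calibration('wrist'); Ti=np.linalg.inv(T); im=im[:,:,::-1].copy()
a=np.radians(5.); o=np.array([.569,.247]); X=np.array([np.cos(a),np.sin(a)]);Y=np.array([-np.sin(a),np.cos(a)])
for x,y,z in[(-.017,-.013,.11),(-.017,.013,.11),(-.025,-.011,0),(-.025,.011,0),(-.01,.011,0)]:
    p=Ti@[*(o+x*X+y*Y),z,1]; u=(k['fx']*p[0]/p[2]+k['cx'],k['fy']*p[1]/p[2]+k['cy']); cv2.circle(im,tuple(int(v) for v in u),2,(0,255,0),-1)
cv2.imwrite('pics/w2m.png',im)
E
```

```text
time_s: 3.6
tcp_pos: [0.4897, 0.024, 0.2345]
eef_rot: [-180.0, -0.0, -155.9]
contact_force: [0.7, 0.4, 0.0]
gripper_width: 0.0878
gripper_force: 0.0
time_s: 4.1
tcp_pos: [0.5345, 0.1514, 0.2344]
eef_rot: [-180.0, -0.0, -155.9]
contact_force: [-0.5, -0.5, 0.6]
gripper_width: 0.0878
gripper_force: 0.0
time_s: 4.85
tcp_pos: [0.5341, 0.1506, 0.2345]
eef_rot: [-180.0, -0.0, -175.0]
contact_force: [-0.5, 0.6, 0.4]
gripper_width: 0.0877
gripper_force: 0.0
fork [{'position': [420.6, 262.2], 'p': 0.86}]
plain_blade [{'position': [535.3, 159.0], 'p': 0.84}]
```

View pics/w2m.png

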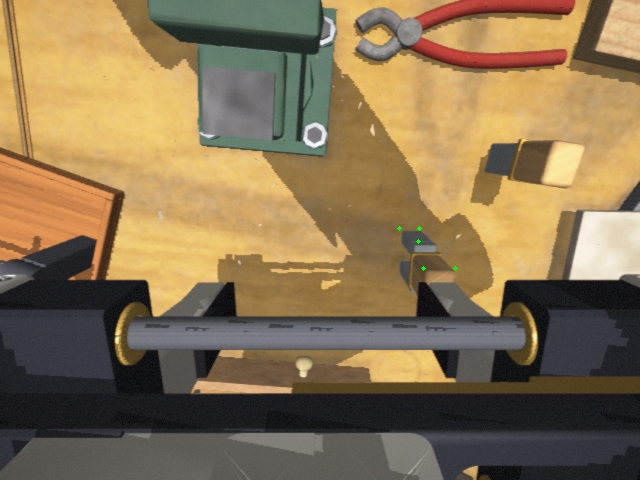

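The wrist picture shows the fork at about (420,250) with its foot at (402–418,232), matching my projection to within about 2 mm. The blade is at (535,160). I approach and grip the fork.

```bash
python3 -m handwheel '[{"grip":-1,"travel":[-0.43,0.93,0],"spin":0},{"grip":-1,"travel":[-0.43,0.93,0],"spin":0},{"grip":-1,"travel":[-0.43,0.93,0],"spin":0},{"grip":-1,"travel":[-0.43,0.93,0],"spin":0},{"grip":-1,"travel":[0,0,0.5],"spin":0},{"grip":-1,"travel":[0,0,1],"spin":0},{"grip":-1,"travel":[0,0,1],"spin":0},{"grip":-1,"travel":[0,0,1],"spin":0}]';  python3 -m handwheel '[{"grip":-1,"travel":[0,0,1],"spin":0},{"grip":-1,"travel":[0,0,1],"spin":0},{"grip":-1,"travel":[0,0,0.68],"spin":0},{"grip":-1,"travel":[0,0,0],"spin":0},{"grip":-1,"travel":[0,0,0],"spin":0}]' && python3 -m handwheel '[{"grip":1,"travel":[0,0,0],"spin":0},{"grip":1,"travel":[0,0,0],"spin":0},{"grip":1,"travel":[0,0,0],"spin":0},{"grip":1,"travel":[0,0,0],"spin":0},{"grip":1,"travel":[0,0,0],"spin":0},{"grip":1,"travel":[0,0,0],"spin":0}]' 50
```

```text
time_s: 6.0
tcp_pos: [0.5685, 0.2474, 0.1455]
eef_rot: [-180.0, -0.0, -175.0]
contact_force: [1.1, 0.9, -0.3]
gripper_width: 0.0877
gripper_force: 0.0
time_s: 6.62
tcp_pos: [0.5693, 0.2476, 0.0808]
eef_rot: [180.0, 0.1, -175.0]
contact_force: [-0.2, -0.6, 0.3]
gripper_width: 0.0877
gripper_force: 0.0
time_s: 7.38
tcp_pos: [0.5688, 0.2472, 0.08]
eef_rot: [-180.0, -0.0, -175.0]
contact_force: [0.6, 0.3, -0.0]
gripper_width: 0.0329
gripper_force: 0.0
```

```bash
python3 -m handwheel '[{"grip":1,"travel":[0,0,0],"spin":0},{"grip":1,"travel":[0,0,0],"spin":0},{"grip":1,"travel":[0,0,0],"spin":0},{"grip":1,"travel":[0,0,0],"spin":0}]' 50 &&  python3 -m handwheel '[{"grip":1,"travel":[0,0,-0.5],"spin":0},{"grip":1,"travel":[0,0,-1],"spin":0},{"grip":1,"travel":[0,0,-1],"spin":0},{"grip":1,"travel":[0,0,-1],"spin":0},{"grip":1,"travel":[0,0,-1],"spin":0},{"grip":1,"travel":[0,0,-1],"spin":0},{"grip":1,"travel":[0,0,-1],"spin":0},{"grip":1,"travel":[0,0,-0.3],"spin":0}]' && python3 -m handwheel '[{"grip":1,"travel":[0,0,0],"spin":0.82},{"grip":1,"travel":[0,0,0],"spin":0.82},{"grip":1,"travel":[0,0,0],"spin":0.82},{"grip":1,"travel":[0,0,0],"spin":0.82},{"grip":1,"travel":[0,0,0],"spin":0.82},{"grip":1,"travel":[0,0,0],"spin":0}]'
```

```text
time_s: 7.88
tcp_pos: [0.5688, 0.2472, 0.08]
eef_rot: [-180.0, -0.0, -175.0]
contact_force: [0.4, 0.3, -1.4]
gripper_width: 0.0256
gripper_force: 50.0
time_s: 8.88
tcp_pos: [0.5693, 0.2476, 0.2525]
eef_rot: [179.9, 0.2, -175.0]
contact_force: [0.2, -0.2, -2.7]
gripper_width: 0.0255
gripper_force: 50.0
time_s: 9.62
tcp_pos: [0.5684, 0.247, 0.2495]
eef_rot: [-180.0, -0.0, 164.5]
contact_force: [0.4, -0.3, -1.4]
gripper_width: 0.0254
gripper_force: 50.0
```

```bash
python3 -m handwheel '[{"grip":1,"travel":[-0.285,-0.984,0],"spin":0},{"grip":1,"travel":[-0.285,-0.984,0],"spin":0},{"grip":1,"travel":[-0.285,-0.984,0],"spin":0},{"grip":1,"travel":[-0.285,-0.984,0],"spin":0},{"grip":1,"travel":[-0.285,-0.984,0],"spin":0},{"grip":1,"travel":[-0.285,-0.984,0],"spin":0},{"grip":1,"travel":[-0.285,-0.984,0],"spin":0},{"grip":1,"travel":[-0.285,-0.984,0],"spin":0}]' &&  python3 -m handwheel '[{"grip":1,"travel":[-0.285,-0.984,0],"spin":0},{"grip":1,"travel":[-0.285,-0.984,0],"spin":0},{"grip":1,"travel":[-0.285,-0.984,0],"spin":0},{"grip":1,"travel":[-0.285,-0.984,0],"spin":0},{"grip":1,"travel":[-0.285,-0.984,0],"spin":0},{"grip":1,"travel":[-0.285,-0.984,0],"spin":0},{"grip":1,"travel":[-0.285,-0.984,0],"spin":0},{"grip":1,"travel":[-0.285,-0.984,0],"spin":0}]' && python3 -m handwheel '[{"grip":1,"travel":[-0.285,-0.984,0],"spin":0},{"grip":1,"travel":[0,0,0],"spin":0},{"grip":1,"travel":[0,0,0],"spin":0}]'
python3 - <<'E'
from h import *
t=snap('top');s=snap('side')
c=lambda im,x,y,w,h:cv2.resize(im[y:y+h,x:x+w],(400,300),interpolation=cv2.INTER_CUBIC)
cv2.imwrite('pics/m3.png',np.hstack([c(t,325,150,120,90),c(s,270,190,160,120)])[:,:,::-1])
E
```

```text
time_s: 10.62
tcp_pos: [0.5707, 0.0401, 0.2503]
eef_rot: [180.0, 0.0, 164.4]
contact_force: [-0.2, 0.2, -1.5]
gripper_width: 0.0256
gripper_force: 50.0
time_s: 11.62
tcp_pos: [0.5724, -0.1647, 0.2503]
eef_rot: [180.0, 0.0, 164.4]
contact_force: [0.3, -0.0, -0.6]
gripper_width: 0.0256
gripper_force: 50.0
time_s: 12.0
tcp_pos: [0.5729, -0.1888, 0.2501]
eef_rot: [180.0, -0.0, 164.4]
contact_force: [-0.0, 0.6, -2.1]
gripper_width: 0.0255
gripper_force: 50.0
```

View pics/m3.png

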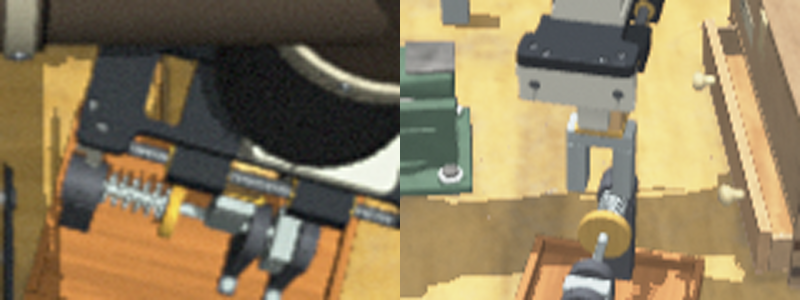

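The side crop shows the fork's slot centred at crop (600,165), straight above the bar at (602,245). I check the offset numerically.

Run:
```python
from h import *
k=viewer.calibration('side');Ti=np.linalg.inv(k['T'])
a=np.radians(-15.5); X=np.array([np.cos(a),np.sin(a)]);Y=np.array([-np.sin(a),np.cos(a)])
f=np.array([.5729,-.1888])
def pr(xy,z):
    p=Ti@[*xy,z,1]; u=np.array([k['fx']*p[0]/p[2]+k['cx'],k['fy']*p[1]/p[2]+k['cy']]); return (u-[270,190])*2.5+[400,0]
for x in(-.025,-.010,.010,.025): print(x,pr(f+x*X-.011*Y,.170))
print(pr([.5736,-.1882],.1))
print('xoff',(f-[.5616,-.2316])@X,(f-[.5616,-.2316])@Y)
```

```text
-0.025 [562.03019798 193.56523234]
-0.01 [581.38018996 196.06074611]
0.01 [607.331474   199.40760985]
0.025 [626.90936106 201.93251461]
[596.9772906 257.1329332]
xoff -0.0005487783748919783 0.044263177047013366
```

Run:
```python
from h import *
s=snap('side')[:,:,::-1]
cv2.imwrite('pics/m4.png',cv2.resize(s[230:305,310:390],(640,600),interpolation=cv2.INTER_CUBIC))
```

```text
(no output)
```

View pics/m4.png

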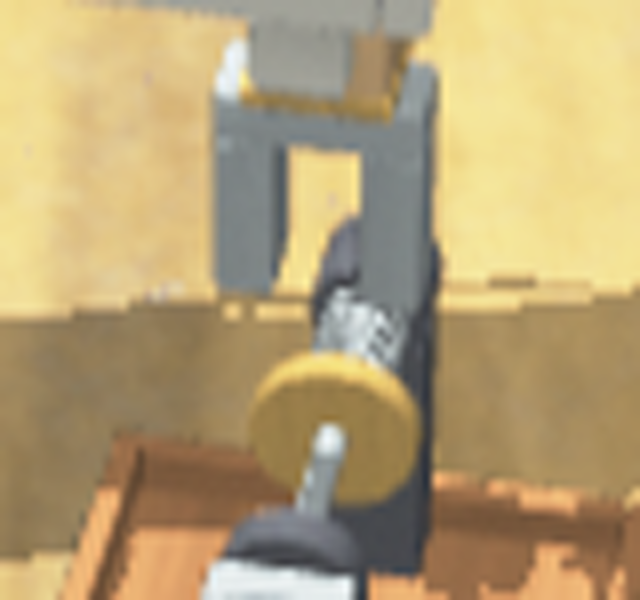

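The crop shows the prongs at x 215–273 and 361–420 and the bar centre near (318,503). Against the predictions, the fork sits about 2 mm to the bracket's +x, so I correct that and lower.

```bash
python3 -m handwheel '[{"grip":1,"travel":[0.08,0,0.4],"spin":0},{"grip":1,"travel":[0,0,0.8],"spin":0},{"grip":1,"travel":[0,0,0.8],"spin":0},{"grip":1,"travel":[0,0,0.8],"spin":0},{"grip":1,"travel":[0,0,0.8],"spin":0},{"grip":1,"travel":[0,0,0.4],"spin":0},{"grip":1,"travel":[0,0,0],"spin":0},{"grip":1,"travel":[0,0,0],"spin":0}]' && python3 -m handwheel '[{"grip":1,"travel":[0,0.4,0],"spin":0},{"grip":1,"travel":[0,0.2,0],"spin":0},{"grip":1,"travel":[0,0.2,0],"spin":0},{"grip":1,"travel":[0,0,0],"spin":0},{"grip":1,"travel":[0,0,0],"spin":0}]'
```

```text
time_s: 13.15
tcp_pos: [0.5721, -0.1876, 0.1508]
eef_rot: [180.0, 0.1, 164.5]
contact_force: [0.4, 0.0, -1.9]
gripper_width: 0.0253
gripper_force: 50.0
time_s: 13.78
tcp_pos: [0.5771, -0.1684, 0.1502]
eef_rot: [-180.0, 0.0, 164.5]
contact_force: [-0.7, -3.3, -0.7]
gripper_width: 0.0256
gripper_force: 50.0
```

```bash
python3 -m handwheel '[{"grip":1,"travel":[0,0.25,0],"spin":0},{"grip":1,"travel":[0,0.25,0],"spin":0},{"grip":1,"travel":[0,0.25,0],"spin":0},{"grip":1,"travel":[0,0.25,0],"spin":0},{"grip":1,"travel":[0,0.1,0],"spin":0},{"grip":1,"travel":[0,0,0],"spin":0},{"grip":1,"travel":[0,0,0],"spin":0},{"grip":1,"travel":[0,0,0],"spin":0}]'
python3 - <<'E'
from h import *
t=snap('top');s=snap('side')
for c in('top','side'): print([(d['position'],d['p']) for d in models.find_in(c,'link')])
c=lambda im,x,y,w,h:cv2.resize(im[y:y+h,x:x+w],(400,300),interpolation=cv2.INTER_CUBIC)
cv2.imwrite('pics/m5.png',np.hstack([c(t,325,170,120,90),c(s,290,250,120,90)])[:,:,::-1])
E
```

```text
time_s: 14.78
tcp_pos: [0.5843, -0.142, 0.1501]
eef_rot: [-180.0, 0.0, 164.5]
contact_force: [0.2, -4.8, -1.9]
gripper_width: 0.0257
gripper_force: 50.0
[([480.2, 231.7], 0.72), ([382.6, 233.5], 0.58), ([401.3, 230.4], 0.55), ([365.3, 217.5], 0.2)]
[([272.1, 341.8], 0.67), ([344.4, 406.4], 0.63)]
```

View pics/m5.png

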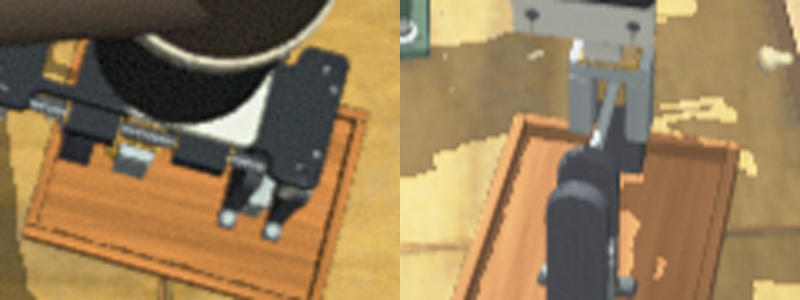

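The link is gone from the bar. The side view shows empty space between the lugs, and the top view shows it low at crop (262,195). I let the bar return gently and lift out.

```bash
python3 -m handwheel '[{"grip":1,"travel":[0,-0.3,0],"spin":0},{"grip":1,"travel":[0,-0.3,0],"spin":0},{"grip":1,"travel":[0,-0.3,0],"spin":0},{"grip":1,"travel":[0,-0.3,0],"spin":0},{"grip":1,"travel":[0,-0.3,0],"spin":0},{"grip":1,"travel":[0,-0.3,0],"spin":0},{"grip":1,"travel":[0,-0.1,0],"spin":0},{"grip":1,"travel":[0,0,0],"spin":0}]' && python3 -m handwheel '[{"grip":1,"travel":[0,0,0],"spin":0},{"grip":1,"travel":[0,0,-0.5],"spin":0},{"grip":1,"travel":[0,0,-1],"spin":0},{"grip":1,"travel":[0,0,-1],"spin":0},{"grip":1,"travel":[0,0,-1],"spin":0},{"grip":1,"travel":[0,0,-0.5],"spin":0},{"grip":1,"travel":[0,0,0],"spin":0}]'
```

```text
time_s: 15.98
tcp_pos: [0.5715, -0.1875, 0.1499]
eef_rot: [180.0, -0.0, 164.5]
contact_force: [0.5, 0.1, -2.3]
gripper_width: 0.0258
gripper_force: 50.0
time_s: 16.85
tcp_pos: [0.572, -0.1875, 0.2511]
eef_rot: [180.0, 0.1, 164.5]
contact_force: [-0.6, 0.3, -1.6]
gripper_width: 0.0263
gripper_force: 50.0
```

```bash
python3 -m handwheel '[{"grip":1,"travel":[0.277,0.979,0],"spin":0},{"grip":1,"travel":[0.277,0.979,0],"spin":0},{"grip":1,"travel":[0.277,0.979,0],"spin":0},{"grip":1,"travel":[0.277,0.979,0],"spin":0},{"grip":1,"travel":[0.277,0.979,0],"spin":0},{"grip":1,"travel":[0.277,0.979,0],"spin":0},{"grip":1,"travel":[0.277,0.979,0],"spin":0},{"grip":1,"travel":[0.277,0.979,0],"spin":0}]' && python3 -m handwheel '[{"grip":1,"travel":[0.277,0.979,0],"spin":0},{"grip":1,"travel":[0.277,0.979,0],"spin":0},{"grip":1,"travel":[0.277,0.979,0],"spin":0},{"grip":1,"travel":[0.277,0.979,0],"spin":0},{"grip":1,"travel":[0.277,0.979,0],"spin":0},{"grip":1,"travel":[0.277,0.979,0],"spin":0},{"grip":1,"travel":[0.277,0.979,0],"spin":0},{"grip":1,"travel":[0.277,0.979,0],"spin":0}]' && python3 -m handwheel '[{"grip":1,"travel":[0.277,0.979,0],"spin":0},{"grip":1,"travel":[0,0,0.4],"spin":0},{"grip":1,"travel":[0,0,1],"spin":0},{"grip":1,"travel":[0,0,1],"spin":0},{"grip":1,"travel":[0,0,1],"spin":0},{"grip":1,"travel":[0,0,1],"spin":0},{"grip":1,"travel":[0,0,1],"spin":0},{"grip":1,"travel":[0,0,0.8],"spin":0}]' && python3 -m handwheel '[{"grip":1,"travel":[0,0,0.3],"spin":0},{"grip":1,"travel":[0,0,0.2],"spin":0},{"grip":1,"travel":[0,0,0.05],"spin":0},{"grip":1,"travel":[0,0,0],"spin":0},{"grip":1,"travel":[0,0,0],"spin":0}]'
python3 - <<'E'
from h import *
print(telemetry.get_state()['tcp_pos'])
s=snap('side');t=snap('top')
for c in('top','side'):
  for n in('link','spring_bar','plain_blade'): print(c,n,[(d['position'],d['p']) for d in models.find_in(c,n)])
c=lambda im,x,y,w,h:cv2.resize(im[y:y+h,x:x+w],(400,300),interpolation=cv2.INTER_CUBIC)
cv2.imwrite('pics/m6.png',np.vstack([np.hstack([c(t,325,170,120,90),c(s,290,250,120,90)]),np.hstack([c(s,270,150,100,75),c(t,130,195,100,75)])])[:,:,::-1])
E
```

```text
time_s: 17.85
tcp_pos: [0.57, 0.0167, 0.2487]
eef_rot: [-179.9, -0.1, 164.5]
contact_force: [0.1, -1.0, -1.7]
gripper_width: 0.0257
gripper_force: 50.0
time_s: 18.85
tcp_pos: [0.5695, 0.2206, 0.2494]
eef_rot: [-180.0, -0.0, 164.5]
contact_force: [-0.3, -0.1, -1.2]
gripper_width: 0.0258
gripper_force: 50.0
time_s: 19.85
tcp_pos: [0.5692, 0.2444, 0.0935]
eef_rot: [-179.9, -0.0, 164.4]
contact_force: [-0.5, -0.1, -1.1]
gripper_width: 0.0255
gripper_force: 50.0
time_s: 20.48
tcp_pos: [0.5698, 0.245, 0.0819]
eef_rot: [180.0, 0.0, 164.5]
contact_force: [-0.1, 0.2, -2.0]
gripper_width: 0.0258
gripper_force: 50.0
[0.5698271  0.24502627 0.08191416]
top link [([477.8, 233.1], 0.64), ([408.3, 288.7], 0.6), ([154.0, 264.3], 0.45), ([402.7, 228.1], 0.44)]
top spring_bar [([374.8, 210.7], 0.63)]
top plain_blade []
side link [([347.2, 408.5], 0.82)]
side spring_bar [([351.4, 328.1], 0.71), ([351.8, 282.3], 0.64)]
side plain_blade [([288.6, 182.7], 0.9), ([353.4, 325.4], 0.59)]
```

View pics/m6.png

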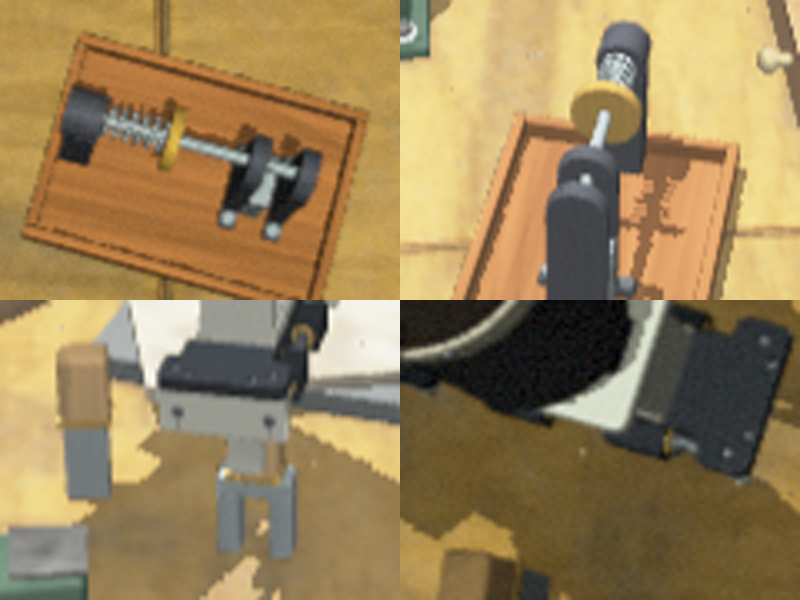

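The bar is home with its collar at crop (175,137), and the link lies on the board between the lugs below the bar. The fork is about 1–2 mm above the bench and the blade is untouched. I set the fork down.

```bash
python3 -m handwheel '[{"grip":1,"travel":[0,0,0.04],"spin":0},{"grip":1,"travel":[0,0,0.03],"spin":0},{"grip":1,"travel":[0,0,0],"spin":0},{"grip":1,"travel":[0,0,0],"spin":0}]'
```

```text
time_s: 21.38
tcp_pos: [0.5697, 0.2449, 0.08]
eef_rot: [180.0, 0.0, 164.5]
contact_force: [-1.8, -0.4, 4.3]
gripper_width: 0.0257
gripper_force: 50.0
```

Touching down (the force went from −2 to +4 N). I open and then retreat.

```bash
python3 -m handwheel '[{"grip":-1,"travel":[0,0,0],"spin":0},{"grip":-1,"travel":[0,0,0],"spin":0},{"grip":-1,"travel":[0,0,0],"spin":0},{"grip":-1,"travel":[0,0,0],"spin":0},{"grip":-1,"travel":[0,0,0],"spin":0},{"grip":-1,"travel":[0,0,0],"spin":0},{"grip":-1,"travel":[0,0,0],"spin":0},{"grip":-1,"travel":[0,0,0],"spin":0}]' && python3 -m handwheel '[{"grip":-1,"travel":[0,0,-0.4],"spin":0},{"grip":-1,"travel":[0,0,-0.8],"spin":0},{"grip":-1,"travel":[0,0,-1],"spin":0},{"grip":-1,"travel":[0,0,-1],"spin":0},{"grip":-1,"travel":[0,0,-1],"spin":0},{"grip":-1,"travel":[0,0,-1],"spin":0},{"grip":-1,"travel":[0,0,0],"spin":0},{"grip":-1,"travel":[0,0,0],"spin":0}]'
python3 - <<'E'
from h import *
s=snap('side')
cv2.imwrite('pics/m7.png',cv2.resize(s[140:350,250:420],(510,600))[:,:,::-1])
E
```

```text
time_s: 22.38
tcp_pos: [0.5696, 0.2448, 0.0796]
eef_rot: [180.0, 0.0, 164.5]
contact_force: [-0.4, -1.1, 0.3]
gripper_width: 0.0876
gripper_force: 0.0
time_s: 23.38
tcp_pos: [0.5693, 0.2447, 0.2096]
eef_rot: [180.0, -0.0, 164.5]
contact_force: [-0.2, -0.6, -1.1]
gripper_width: 0.0878
gripper_force: 0.0
```

View pics/m7.png

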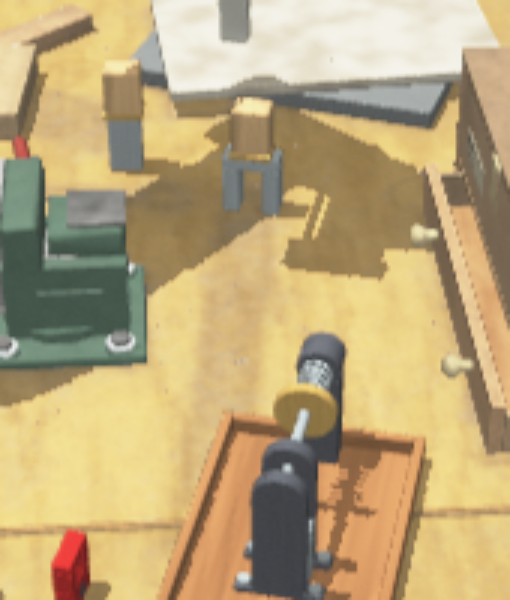

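The fork stands upright and free at crop (252,160), the blade is in place at (123,115), and the bar is home with the link off it. I hand in.

```bash
python3 -c "
from plant import close_job; print(close_job())"
```

```text
the job is handed in; nothing more can be done
None
```

The job is handed in at about 23 s: the link dropped onto the bracket's board, the bar sprang home, the fork stands upright on the open bench, and the plain blade was left where it stood.

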